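# Lock the bolt-action push clamp of an assembly fixture

### The job

A cast valve housing lies loose in the bench fixture. Clamp it against its stop with the bolt-action push clamp: using closed fingers only as a pusher, push the upright ball handle forward along its slot to the very end, then push it over sideways and down into the cross slot until it is fully home, and let it stay locked there. Do not grip the handle, do not pick anything up, and leave the oil bottle, screwdriver and steel collar where they are.

Things in the scene. Friction and masses are not known exactly. Their poses are not given: they have to be found in the camera images.
- fixture: Bench fixture, fixed, place and yaw vary: aluminium plate 340 x 140 x 16 mm with a dark steel tubular push clamp, a nest and a stop. Origin: centre of the plate's underside, on the bench; z up; x along the clamp from its rear to the stop (the push direction); y to the left of that. Clamp axis at y = 0, z = 66 mm; tube 44 mm in diameter, x = -150 to -20 mm, top at z = 88 mm.
- slot_rear (a point): Top of the tube (fixture x = -115, y = 0, z = 88 mm), where the handle stands with the plunger fully back: rear end of the long slot, 13 mm wide, which runs along the tube's top in the fixture's +x.
- slot_corner (a point): Corner of the L (fixture x = -55, y = 0, z = 88 mm): front end of the long slot, 60 mm ahead of slot_rear. From here the cross slot, 15 mm wide, runs over the tube's fixture -y side, 80 degrees round. The handle can swing only within about 4 mm of this front end.
- nest_stop (a point): Middle of the stop face (fixture x = 135, z = 62 mm): two steel buttons on a block 78 mm high. Before it the nest: wear strips with tops at z = 22 mm, side guides with inner faces at y = +-37 mm, tops at 34 mm.
- plunger (a joint): Slide of the clamp's plunger (25 mm steel rod carrying the handle and the pad) along the fixture's x: 0 = fully back, 0.060 m = front end of the long slot. Stays where it is left; needs about 6 N to move, about 10 N near the end, where the sprung pad presses on the housing.
- handle (a joint): Turn of the handle about the clamp's axis: 0 = upright in the long slot (up to about 0.1 rad of play either way there), growing as it swings over to the fixture's -y side; 1.40 rad = end of the cross slot, handle nearly level. It can swing only at the front end of the slot. Stays where it is left; needs about 2 N at the ball.
- knob (a point): Centre of the handle's black ball, 30 mm in diameter, 75 mm from the clamp's axis (so 141 mm above the bench with the handle upright, 79 mm when it is home). The ball sits on a steel rod 10 mm in diameter.
- handle_mid (a point): Point on the centre line of the handle's rod, 42 mm from the clamp's axis, between tube and ball.
- pad: Rubber-faced pressure pad, 26 mm in diameter, on the plunger's front; origin at the centre of its front face, 125 mm ahead of the handle's centre line along the fixture's x. It is sprung and yields up to 7 mm backwards with 2.4 to 5 N.
- housing: Cast aluminium valve housing, loose in the nest: block 70 mm long (x), 54 mm wide, 56 mm high, 72 mm over its foot lugs, round cover on top (64 mm overall); 0.3 to 0.6 kg. Origin: centre of its underside, axes as the fixture's. Starts 6 to 24 mm short of the stop; against it the origin is at fixture x = 100, z = 22 mm. The advancing pad pushes it there.
- oil_bottle: Small white oil bottle with black cap, 38 mm in diameter, 95 mm high, standing on the bench beside the fixture; origin at the centre of its underside. Bystander.
- screwdriver: Screwdriver with black handle, 170 mm long, lying on the bench beside the fixture. Bystander.
- collar: Steel shaft collar, 28 mm outside diameter, 14 mm high, lying on the fixture's plate; origin at the centre of its underside. Bystander.
There are look-alikes about, which are no part of the job. Several things have the shape of the housing; the one meant has the colours described above.

How it is judged:
By the outcome, as a careful person would: the job done as asked, in the order asked, and still so for the second after the job is handed in, with the robot touching nothing.
It also fails if it takes over 48 s, if anything falls off the work surface, if the arm or the gripper's body presses on something with over 40 N, if the wrist force passes 120 N, or if a joint passes its speed limit or range.

### The arm

A 6-joint arm with a two-finger parallel gripper is mounted at the origin on the work surface. World frame = base frame: x ahead of the robot, y to its left, z up, the work surface at z = 0. Lengths are in m, angles in rad, forces in N, time in s.
With the tool pointing down it reaches from about 0.35 to 0.775 m from the base axis. Payload 7.3 kg.
Tool frame: the origin (TCP) lies at the very end of the fingers, on their centre line; the grasp point (between the pads) lies 19 mm behind it; z points along the fingers, y is the line along which they close (so a half turn about z gives the same grasp; the last joint's range is limited). The gripper opens to 92 mm and grips with 3 to 60 N. Pads are 19 mm wide; open, the fingers measure 130 mm over their backs; the gripper's body (75 mm by 190 mm) begins 47 mm behind the grasp point.
Start: joints at [-1.386, 0.342, 1.524, -0, 1.275, -0.146], TCP at [0.171, -0.497, 0.227] pointing down, gripper open.
Joint ranges: [-2.53, 2.53], [-0.77, 2.02], [0.04, 2.7], [-1, 4.14], [0.28, 2.66], [-3.11, 3.11]. Speed limits (rad/s): [2.57, 2.57, 3.14, 3.14, 3.14, 3.14].

### API

Orientations are given as a rotation vector (axis times angle).
In Python, from plant import r gives the robot as it stands.
- The arm moves only by the shell command python3 -m crank 'ROWS' [OPENING]. ROWS is JSON, a list of rows, each a list of 6 numbers: the shift along the tool's x, y, z normalised to -1 to 1, where 1 is 400 mm, then the turn, a rotation vector about the tool's x, y, z normalised to -1 to 1, where 1 is 2 rad. In form: [[tx, ty, tz, rx, ry, rz], ...]. A call has 1 to 5 rows; each row is the pose to reach, as a shift and turn from the pose commanded when the call began, along the tool's axes at that moment; what a row does not reach only later rows make up. A row lasts 1/8 s, in which the tool goes at most 62.5 mm and 10.7 degrees, less where a joint would pass 70% of its speed; a pose out of reach is approached as far as the arm can. A call with a number of a shift or a turn outside -1 to 1 is refused whole. A call with a gripper value outside its range is refused whole. OPENING is the gripper's target within -1 to 1 (fully open at 1, half-way at 0, shut at -1), set as the call begins (- or left out, the last holds). The fingers move at their own pace and stop on an object; the grip force is fixed at half the most. Time passes only in rows, so rows that repeat a pose let the fingers close. It gives the time, the measured TCP pose, the force, the opening and the grip force at its end, in the units of the state.
- r.sense(): the state, without advancing time (a new reading comes with each control period).
- r.capture(name): name is "scene" or "top" or "wrist"; returns (picture, depth): 420x560x3 uint8, red, green, blue; 420x560 float32, m along the optical axis (not along the pixel's ray), 0 where there is no reading.
- r.get_calibration(name): a dict with "fx", "fy", "cx", "cy" (pixels), "k1" (the pictures are not rectified: a ray, as slopes to the right and down, at radius r is drawn at 1 + k1 r^2 times it, then the intrinsics apply), "xyz" and "rotation" of the camera in the world; the wrist camera has in their place "T_tool_cam" (4x4, takes a point from camera to tool coordinates, whose origin is the TCP and whose axes are the flange's). Camera axes: x right, y up, looking along -z (the intrinsics and any distortion apply to the point x, -y, -z); pixel columns grow to the right and rows downward; lengths in m; the calibration is good to about 2 mm. A picture is of the moment at which its call begins: read the wrist's pose just before it. get_calibration takes no time and is no camera call.
- r.close_job(): hands the job in; it is judged then, once.
The state is a dict: "time_s": time; "joint_positions": joint angles; "qvel": joint speeds; "joint_torque": joint torques, N m; "position": TCP position; "eef_rot": TCP orientation; "wrist_force": force on the tool from outside, world axes, zero at the start; "moment": the same for the moment, N m; "finger_gap": opening from 0.0 (shut) to 1.0 (fully open); "grasp_force": force on a finger pad.
Only numpy, scipy, OpenCV 4.12 (cv2) and the standard library are available. Lean on these libraries where they do the work, as an engineer would, in place of code of your own. Each camera call takes 0.05 s, during which the arm holds its last target. There are 200 camera calls.

## Working session

There is one attempt and no reset: what is moved stays moved. The work goes in short steps, Python scripts to look and compute and a shell command to move; the robot and the scene stay as the last step left them, time stands still between calls to the robot, and variables do not carry over. Pictures are saved under pics/ and viewed, at most 10 in all, crops included, and the job is handed in when it is done.

```bash
mkdir -p pics; ls; cat > h.py <<'E'
import numpy as np, cv2
from scipy.spatial.transform import Rotation as R
from plant import r
def cam(n):
    c=r.get_calibration(n); s=r.sense(); return c,s
def rays(c,uv):
    uv=np.atleast_2d(np.array(uv,float)); d=np.c_[(uv[:,0]-c['cx'])/c['fx'],(uv[:,1]-c['cy'])/c['fy']]
    u=d.copy()
    for _ in range(20): u=d/(1+c['k1']*(u**2).sum(1,keepdims=True))
    return np.c_[u[:,0],-u[:,1],-np.ones(len(u))]
def pose(c):
    M=np.array(c['rotation'],float)
    if M.shape!=(3,3): M=R.from_rotvec(M).as_matrix()
    return M,np.array(c['xyz'])
def world(c,uv,depth):
    M,t=pose(c); return (rays(c,uv)*np.atleast_1d(depth)[:,None])@M.T+t
def onz(c,uv,z):
    M,t=pose(c); d=rays(c,uv)@M.T; return t+d*((z-t[2])/d[:,2])[:,None]
E
python3 - <<'E'
from h import *
for n in('scene','top'):
    p,d=r.capture(n); cv2.imwrite(f'pics/{n}0.png',p[:,:,::-1]); np.savez(f'pics/{n}0.npz',p=p,d=d); print(r.get_calibration(n))
print(r.sense())
E
```

```text
pics
{'fx': 457.420378319777, 'fy': 457.420378319777, 'cx': 283.67376430455164, 'cy': 203.95794871714332, 'k1': 0.00115020499676895, 'xyz': array([ 0.88779576, -0.31277678,  0.62263392]), 'rotation': array([0.71879754, 0.27530337, 0.68415637])}
{'fx': 385.6796018663286, 'fy': 385.6796018663286, 'cx': 285.0913135688306, 'cy': 207.09539233869577, 'k1': -0.09892222751849719, 'xyz': array([0.48697212, 0.08077367, 0.78044416]), 'rotation': array([ 0.0956316 , -0.09054871, -1.55358486])}
{'time_s': 0.1, 'joint_positions': array([-1.38598802e+00,  3.42657143e-01,  1.52488999e+00,  1.22840197e-05,
        1.27538272e+00, -1.45988822e-01]), 'qvel': array([ 0.00053702,  0.00027185, -0.00267428,  0.00050462, -0.00028678,
        0.00053754]), 'joint_torque': array([ 1.76556321e-03, -4.32005882e+01, -2.44693029e+01,  7.19596515e-02,
        5.25688590e-02, -3.73398439e-05]), 'position': array([ 0.17048497, -0.49618562,  0.22612332]), 'eef_rot': array([-3.09740075e+00, -5.17023283e-01,  2.23047885e-05]), 'wrist_force': array([ 0.14706785, -0.72276723, -0.52774898]), 'moment': array([-0.04596158,  0.07419076, -0.02417937]), 'grasp_force': 0.0, 'finger_gap': 1.006515989237828}
```

View pics/scene0.png

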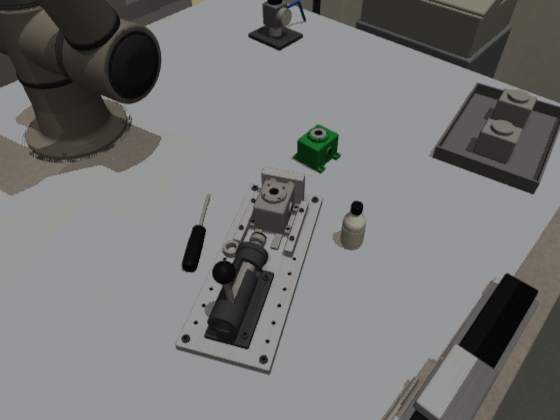

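View pics/top0.png

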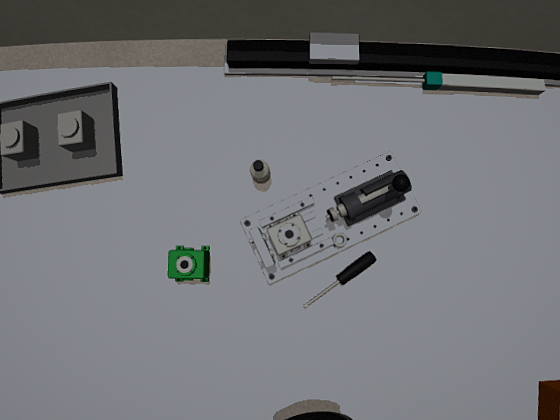

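Scene: the fixture is at about (255,270), with the handle ball at (224,272). The screwdriver is at (197,240), the collar at (231,248) and the bottle at (353,228). 
Housing-shaped candidates are the aluminium one in the nest (273,205), a green one (318,147), and two grey ones in the tray (499,140) and (516,105). The one in the nest fits, being bare aluminium, lying in the fixture and in front of the pad. I'll confirm that with a crop and measure.

```bash
python3 - <<'E'
from h import *
ims={n:np.load(f'pics/{n}0.npz') for n in('scene','top')}
v,u=np.mgrid[0:420,0:560]; uv=np.c_[u.ravel(),v.ravel()]
W={}
for n in ims:
    c=r.get_calibration(n); d=ims[n]['d'].ravel(); w=world(c,uv,d); w[d==0]=np.nan; W[n]=w
    x=w[:,0];y=w[:,1]
    near=(abs(x-.45)<.25)&(abs(y-.0)<.25)
    print(n,'bench z',np.nanmedian(w[near&(w[:,2]<.008),2]))
    m=(near&(w[:,2]>.011)&(w[:,2]<.021)).reshape(420,560).astype(np.uint8)
    m=cv2.morphologyEx(m,cv2.MORPH_OPEN,np.ones((2,2)))
    k,l,st,ce=cv2.connectedComponentsWithStats(m); i=1+st[1:,4].argmax()
    P=w[(l==i).ravel()][:,:2]
    rc=cv2.minAreaRect((P*1000).astype(np.float32)); print(st[i],rc)
    b=(w[:,2]>.118)&(w[:,2]<.16)&near&(ims[n]['p'].reshape(-1,3).max(1)<70)
    P=w[b]; 
    if len(P)>10:
        from scipy.optimize import least_squares
        s=least_squares(lambda q:np.linalg.norm(P-q,axis=1)-.015,P.mean(0)-[0,0,.005],loss='soft_l1',f_scale=.002); print('ball',len(P),s.x, P.min(0),P.max(0))
t=ims['top']['p'][130:300,220:440,::-1]; s=ims['scene']['p'][160:370,170:380,::-1]
cv2.imwrite('pics/crop.png',np.hstack([cv2.resize(s,(420,420),interpolation=2)]))
# corner holes in top
c=r.get_calibration('top'); print(onz(c,[(389,157),(417,210),(270,281),(247,222)],.016))
E
```

```text
scene bench z -0.0001940560795459234
[ 177  195  146  177 6589] ((560.722412109375, -3.4878997802734375), (137.82447814941406, 352.556396484375), 25.48296546936035)
ball 449 [ 0.60770067 -0.1129825   0.14055137] [ 0.23422233 -0.1282568   0.12063277] [0.6237268  0.05065558 0.15961249]
top bench z -0.000724254532998847
[ 242  153  180  132 5851] ((560.6590576171875, -13.115066528320312), (138.45506286621094, 344.6943664550781), 25.406965255737305)
ball 244 [ 0.60820774 -0.1125948   0.13988628] [ 0.59347121 -0.12503042  0.13630831] [ 0.62292465 -0.09793834  0.15760275]
[[ 0.68454754 -0.12692516  0.016     ]
 [ 0.5762967  -0.18211261  0.016     ]
 [ 0.43194934  0.11127981  0.016     ]
 [ 0.54717918  0.15927989  0.016     ]]
```

View pics/crop.png

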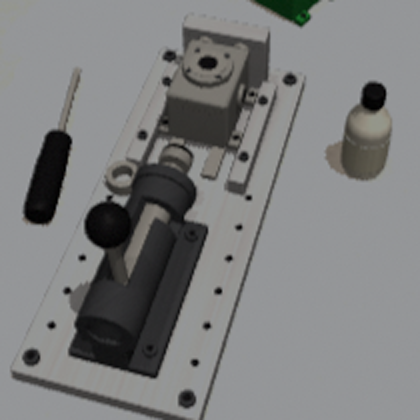

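The crop confirms it: a bare aluminium housing in the nest, with the pad at (178,158) and the ball at (108,224) in the crop. Fixture yaw is about 115.6° and its origin about (0.559, -0.009). The cross slot is on the side away from the robot.

I'll approach behind the ball with tool x = fixture x, fingers closed.

```bash
cat >> h.py <<'E'
Y=np.deg2rad(115.6); O=np.array([.5585,-.009,0]); F=R.from_euler('z',Y).as_matrix()
Rt=F@np.diag([1,-1,-1.])
def goal(*fs):  # fixture mm -> normalised shift from now
    s=r.sense(); T=R.from_rotvec(s['eef_rot']).as_matrix(); p=np.array(s['position'])
    print('t',round(s['time_s'],2),'fix',((p-O)@F*1000).round(1),'f_fix',(np.array(s['wrist_force'])@F).round(1),'gap',round(s['finger_gap'],2))
    for f in fs: print(f,((O+F@(np.array(f)/1000.)-p)@T/.4).round(3), (R.from_matrix(T.T@Rt).as_rotvec()/2).round(3))
E
python3 -m crank '[[0.68,-0.21,0,0,0,-0.42],[0.68,-0.21,0,0,0,-0.42],[0.68,-0.21,0,0,0,-0.42],[0.68,-0.21,0,0,0,-0.42],[0.68,-0.21,0,0,0,-0.42]]' -1
python3 -c "
from h import *
goal((-170,0,200))"
```

```text
time_s: 0.72
position: [0.4023, -0.3265, 0.2264]
eef_rot: [-2.612, -1.744, -0.0]
wrist_force: [0.4, -0.7, 0.2]
finger_gap: 0.505
grasp_force: 0.0
t 0.72 fix [-218.9  278.   226.4] f_fix [-0.8 -0.   0.2] gap 0.51
(-170, 0, 200) [0.599 0.373 0.066] [-0.   -0.   -0.42]
```

```bash
python3 -m crank '[[0.6,0.373,0.066,0,0,-0.42],[0.6,0.373,0.066,0,0,-0.42],[0.6,0.373,0.066,0,0,-0.42],[0.6,0.373,0.066,0,0,-0.42],[0.6,0.373,0.066,0,0,-0.42]]' -1
python3 -c "
from h import *
goal((-165,0,118))"
```

```text
time_s: 1.35
position: [0.6331, -0.1632, 0.199]
eef_rot: [-1.674, -2.657, -0.0]
wrist_force: [0.3, -0.3, 0.4]
finger_gap: 0.011
grasp_force: 0.0
t 1.35 fix [-171.3   -0.6  199. ] f_fix [-0.4 -0.1  0.4] gap 0.01
(-165, 0, 118) [ 0.015 -0.001  0.202] [-0.    -0.001 -0.   ]
```

```bash
python3 -m crank '[[0.015,0,0.1,0,0,0],[0.015,0,0.202,0,0,0],[0.03,0,0.202,0,0,0],[0.05,0,0.202,0,0,0],[0.065,0,0.202,0,0,0]]' -1
python3 - <<'E'
from h import *
goal((-135,0,118),(-85,0,118))
p,d=r.capture('scene'); cv2.imwrite('pics/s1.png',cv2.resize(p[150:370,150:400,::-1],(750,660))[:600])
E
```

```text
time_s: 1.98
position: [0.6211, -0.1421, 0.1218]
eef_rot: [1.681, 2.65, 0.001]
wrist_force: [0.3, 0.0, -0.2]
finger_gap: 0.007
grasp_force: 0.0
t 1.98 fix [-147.1    1.1  121.8] f_fix [-0.1 -0.3 -0.2] gap 0.01
(-135, 0, 118) [0.03  0.003 0.009] [ 0.001  0.001 -0.003]
(-85, 0, 118) [0.155 0.002 0.009] [ 0.001  0.001 -0.003]
```

View pics/s1.png

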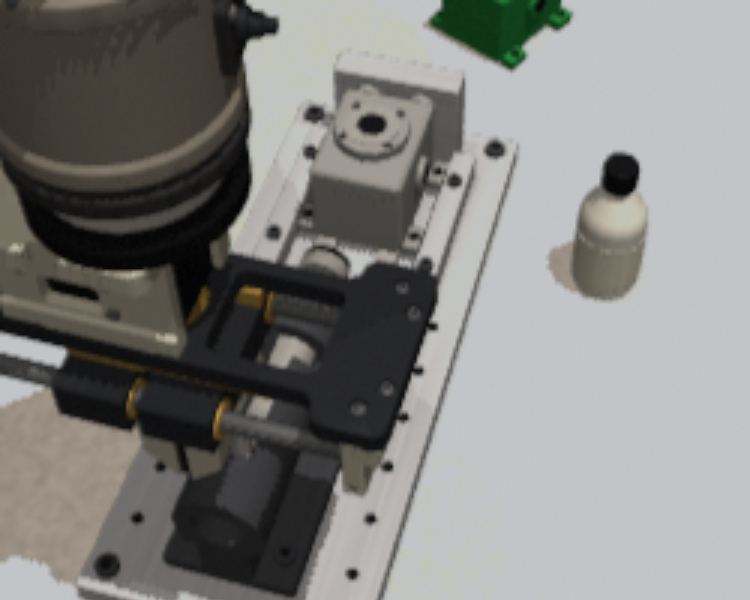

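The closed fingers, at crop (205,455), are behind the ball and nothing else is touched. Now I'll push gently.

```bash
python3 -m crank '[[0.015,0,0.005,0,0,0],[0.03,0,0.005,0,0,0],[0.045,0,0.005,0,0,0],[0.06,0,0.005,0,0,0],[0.08,0,0.005,0,0,0]]' -1
python3 -c "
from h import *
goal((-85,0,118))"
```

```text
time_s: 2.65
position: [0.6077, -0.115, 0.1186]
eef_rot: [1.681, 2.648, -0.001]
wrist_force: [2.4, -5.4, 1.2]
finger_gap: 0.007
grasp_force: 3.2
t 2.65 fix [-116.9    1.4  118.6] f_fix [-5.9  0.1  1.2] gap 0.01
(-85, 0, 118) [0.08  0.003 0.001] [ 0.001  0.002 -0.004]
```

```bash
python3 -m crank '[[0.015,0.003,0,0,0,0],[0.03,0.003,0,0,0,0],[0.045,0.003,0,0,0,0],[0.06,0.003,0,0,0,0],[0.07,0.003,0,0,0,0]]' -1
python3 -c "
from h import *
goal((-79,0,118))"
```

```text
time_s: 3.28
position: [0.597, -0.0895, 0.1187]
eef_rot: [1.681, 2.648, -0.002]
wrist_force: [2.4, -8.5, 1.1]
finger_gap: 0.007
grasp_force: 4.3
t 3.27 fix [-8.920e+01  1.000e-01  1.187e+02] f_fix [-8.7  1.5  1.1] gap 0.01
(-79, 0, 118) [ 0.026 -0.     0.002] [ 0.001  0.003 -0.004]
```

```bash
python3 -m crank '[[0.01,0,0,0,0,0],[0.018,0,0,0,0,0],[0.024,0,0,0,0,0],[0.03,0,0,0,0,0],[0.033,0,0,0,0,0]]' -1
python3 -c "
from h import *
goal((-79,0,118))"
```

```text
time_s: 3.9
position: [0.5936, -0.0815, 0.1191]
eef_rot: [1.677, 2.641, -0.006]
wrist_force: [9.2, -23.9, -4.4]
finger_gap: 0.005
grasp_force: 12.4
t 3.9 fix [-80.5  -0.4 119.1] f_fix [-25.6   2.   -4.4] gap 0.01
(-79, 0, 118) [ 0.004 -0.001  0.003] [ 0.002  0.007 -0.004]
```

End stop reached: 25 N, with the TCP at the expected -80 mm. Now I'll back off and go round to the +y side.

```bash
python3 -m crank '[[-0.04,0,0,0,0,0],[-0.06,0,0,0,0,0],[-0.06,-0.07,0,0,0,0],[-0.06,-0.14,0,0,0,0],[-0.06,-0.14,0,0,0,0]]' -1
python3 - <<'E'
from h import *
goal((-56,52,114),(-56,36,114))
c=r.get_calibration('scene'); p,d=r.capture('scene'); cv2.imwrite('pics/s2.png',cv2.resize(p[150:350,150:400,::-1],(750,600)))
v,u=np.mgrid[0:420,0:560]; w=world(c,np.c_[u.ravel(),v.ravel()],d.ravel()); q=(w-O)@F*1000
m=(d.ravel()>0)&(abs(q[:,0]+57)<25)&(abs(q[:,1])<20)&(q[:,2]>125)&(q[:,2]<160)
print(m.sum(),q[m].min(0),q[m].max(0),np.median(q[m],0))
E
```

```text
time_s: 4.53
position: [0.5484, -0.1212, 0.1175]
eef_rot: [-1.684, -2.65, 0.0]
wrist_force: [-0.0, 0.6, 0.1]
finger_gap: 0.004
grasp_force: 0.0
t 4.53 fix [-96.8  57.6 117.5] f_fix [ 0.6 -0.3  0.1] gap 0.0
(-56, 52, 114) [0.102 0.013 0.009] [-0.001 -0.001 -0.004]
(-56, 36, 114) [0.102 0.053 0.009] [-0.001 -0.001 -0.004]
6 [-62.21976811 -16.04293066 137.04821137] [-51.76862507 -14.23048494 142.02959507] [-59.22243528 -15.13776141 139.90131366]
```

View pics/s2.png

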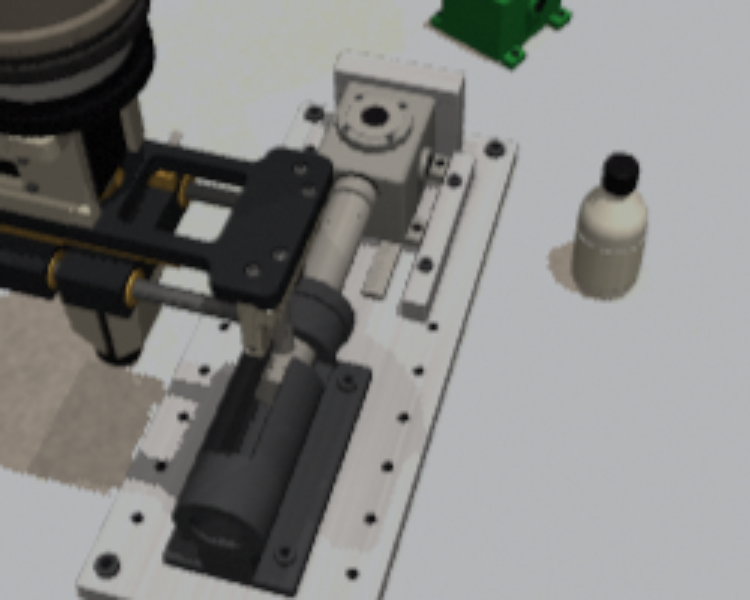

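The pad now presses on the housing, and the handle is at the front of the slot. I'll move alongside it on the +y side.

```bash
python3 -m crank '[[0.04,0,0,0,0,0],[0.08,0,0,0,0,0],[0.102,0.013,0.004,0,0,0],[0.102,0.035,0.004,0,0,0],[0.102,0.053,0.004,0,0,0]]' -1
python3 -c "
from h import *
goal((-56,15,116),(-56,-5,116))"
```

```text
time_s: 5.2
position: [0.5526, -0.0749, 0.116]
eef_rot: [1.682, 2.652, 0.0]
wrist_force: [-0.3, 0.2, 0.2]
finger_gap: 0.009
grasp_force: 0.0
t 5.2 fix [-56.9  33.8 116. ] f_fix [0.3 0.1 0.2] gap 0.01
(-56, 15, 116) [ 0.002  0.047 -0.   ] [ 0.     0.    -0.003]
(-56, -5, 116) [ 0.003  0.097 -0.   ] [ 0.     0.    -0.003]
```

```bash
python3 -m crank '[[0.002,0.01,0,0,0,0],[0.002,0.02,0,0,0,0],[0.002,0.03,0,0,0,0],[0.002,0.04,0,0,0,0],[0.002,0.05,0,0,0,0]]' -1
python3 -c "
from h import *
goal((-56,-5,116),(-56,-19,116))"
```

```text
time_s: 5.82
position: [0.5696, -0.0659, 0.116]
eef_rot: [1.683, 2.652, -0.0]
wrist_force: [-1.3, -1.2, 0.7]
finger_gap: 0.004
grasp_force: 0.9
t 5.83 fix [-56.1  14.6 116. ] f_fix [-0.5  1.6  0.7] gap 0.0
(-56, -5, 116) [ 0.001  0.049 -0.   ] [ 0.     0.    -0.003]
(-56, -19, 116) [ 0.001  0.084 -0.   ] [ 0.     0.    -0.003]
```

It's swinging in the cross slot at about 2 N. Continuing.

```bash
python3 -m crank '[[0.001,0.015,0,0,0,0],[0.001,0.03,0,0,0,0],[0.001,0.05,0,0,0,0],[0.001,0.07,0,0,0,0],[0.001,0.084,0,0,0,0]]' -1
python3 -c "
from h import *
goal((-56,-19,150),(-56,-57,150))"
```

```text
time_s: 6.45
position: [0.6, -0.0509, 0.1157]
eef_rot: [-1.683, -2.653, 0.0]
wrist_force: [-2.8, -1.3, -1.1]
finger_gap: 0.005
grasp_force: 0.9
t 6.45 fix [-55.7 -19.3 115.7] f_fix [ 0.1  3.  -1.1] gap 0.0
(-56, -19, 150) [-0.001 -0.001 -0.086] [-0.    -0.    -0.003]
(-56, -57, 150) [-0.     0.094 -0.086] [-0.    -0.    -0.003]
```

```bash
python3 -m crank '[[0,-0.015,0,0,0,0],[0,-0.015,-0.06,0,0,0],[0,0.0,-0.09,0,0,0],[0,0.11,-0.09,0,0,0],[0,0.11,-0.09,0,0,0]]' -1
python3 - <<'E'
from h import *
goal((-56,-62,120),(-56,-70,94))
c=r.get_calibration('scene'); p,d=r.capture('scene'); cv2.imwrite('pics/s3.png',cv2.resize(p[150:350,150:400,::-1],(750,600)))
E
```

```text
time_s: 7.08
position: [0.6413, -0.0314, 0.1519]
eef_rot: [1.68, 2.652, 0.002]
wrist_force: [-0.0, 0.6, -0.5]
finger_gap: 0.006
grasp_force: 0.0
t 7.08 fix [-56.  -65.  151.9] f_fix [ 0.5 -0.2 -0.5] gap 0.01
(-56, -62, 120) [-0.    -0.008  0.08 ] [ 0.001  0.    -0.003]
(-56, -70, 94) [0.    0.012 0.145] [ 0.001  0.    -0.003]
```

View pics/s3.png

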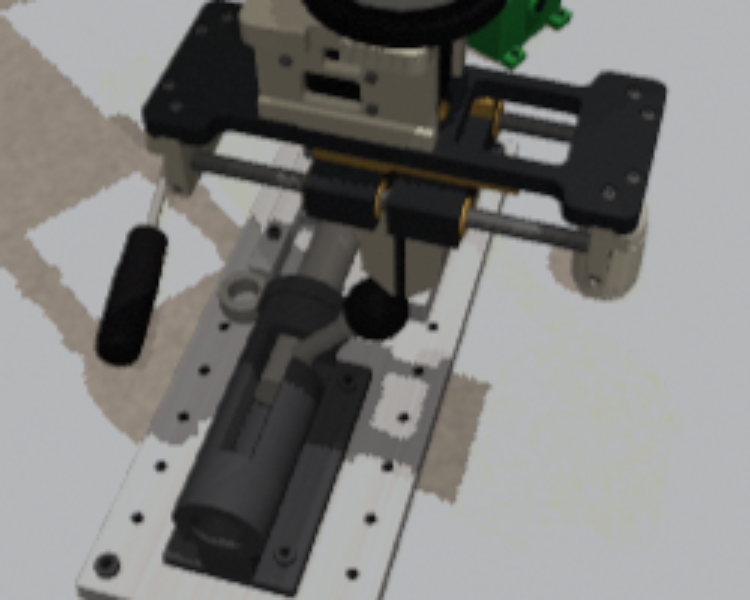

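The handle is tilted about 45°, with the ball at crop (377,308) and the fingers nearly over it. I'll measure the ball's position before pressing down.

```bash
python3 - <<'E'
from h import *
from scipy.optimize import least_squares
c=r.get_calibration('scene'); p,d=r.capture('scene')
v,u=np.mgrid[0:420,0:560]; w=world(c,np.c_[u.ravel(),v.ravel()],d.ravel()); q=(w-O)@F*1000
def at(cu,cv): return q.reshape(420,560,3)[cv,cu].round(1)
m=((u-276)**2+(v-252)**2<49).ravel()&(d.ravel()>0)
P=q[m]; s=least_squares(lambda x:np.linalg.norm(P-x,axis=1)-15,P.mean(0)-[0,0,8],loss='soft_l1'); print(s.x,np.abs(s.fun).max())
for X in [(290,240),(280,240),(287,246),(350,240)]: print(X,at(*X))
E
```

```text
[-56.24106229 -50.13044297 124.50024896] 20.579984948475648
(290, 240) [-66.4 -73.7 171. ]
(280, 240) [-65.6 -60.3 165.5]
(287, 246) [-65.8 -69.6 156.6]
(350, 240) [ -92.7 -148.9  227.7]
```

```bash
python3 -m crank '[[0,-0.015,0.02,0,0,0],[0,-0.015,0.035,0,0,0],[0,-0.015,0.05,0,0,0],[0,-0.01,0.065,0,0,0],[0,-0.005,0.085,0,0,0]]' -1
python3 -c "
from h import *
goal((-56,-68,105),(-56,-70,94))"
```

```text
time_s: 7.8
position: [0.6467, -0.0316, 0.1252]
eef_rot: [1.672, 2.634, 0.024]
wrist_force: [20.3, 13.1, 24.1]
finger_gap: 0.003
grasp_force: 15.2
t 7.8 fix [-58.5 -69.8 125.2] f_fix [  3.1 -24.   24.1] gap 0.0
(-56, -68, 105) [ 0.007 -0.006  0.05 ] [ 0.012  0.005 -0.004]
(-56, -70, 94) [ 0.007 -0.001  0.078] [ 0.012  0.005 -0.004]
```

The fingers' inner edge landed on the outer side of the ball, so it was pushing radially. I'll lift, shift inboard and press again.

```bash
python3 -m crank '[[0,0,-0.04,0,0,0],[0,0,-0.08,0,0,0],[0,-0.03,-0.08,0,0,0],[0,-0.05,-0.08,0,0,0],[0,-0.05,-0.08,0,0,0]]' -1
python3 - <<'E'
from h import *
from scipy.optimize import least_squares
goal((-56,-45,145),(-56,-48,130),(-56,-55,120))
c=r.get_calibration('scene'); p,d=r.capture('scene')
cv2.imwrite('pics/s4.png',cv2.resize(p[190:310,200:350,::-1],(750,600)))
v,u=np.mgrid[0:420,0:560]; w=world(c,np.c_[u.ravel(),v.ravel()],d.ravel()); q=(w-O)@F*1000
m=(d.ravel()>0)&(p.reshape(-1,3).max(1)<60)&(q[:,0]>-80)&(q[:,0]<-35)&(q[:,1]<-30)&(q[:,1]>-95)&(q[:,2]>70)&(q[:,2]<142)
P=q[m]; s=least_squares(lambda x:np.linalg.norm(P-x,axis=1)-15,P.mean(0)-[0,0,5],loss='soft_l1'); print(m.sum(),s.x,np.median(abs(s.fun)))
E
```

```text
time_s: 8.43
position: [0.6183, -0.0424, 0.1492]
eef_rot: [-1.684, -2.65, 0.001]
wrist_force: [0.1, 0.2, -0.6]
finger_gap: 0.004
grasp_force: 0.0
t 8.43 fix [-56.  -39.5 149.2] f_fix [ 0.1 -0.2 -0.6] gap 0.0
(-56, -45, 145) [0.    0.014 0.011] [-0.001 -0.    -0.004]
(-56, -48, 130) [0.    0.021 0.048] [-0.001 -0.    -0.004]
(-56, -55, 120) [0.    0.039 0.073] [-0.001 -0.    -0.004]
357 [-58.35748197 -62.37240928 111.74662263] 0.5093888157653623
```

View pics/s4.png

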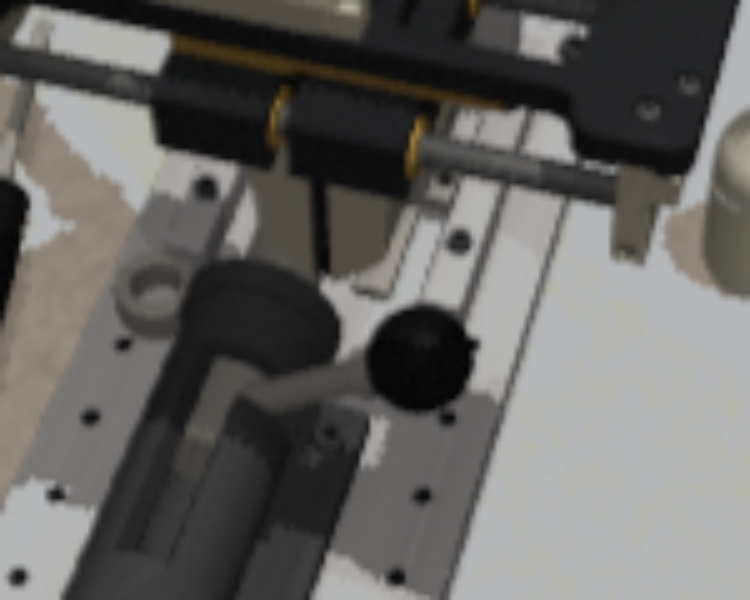

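The ball is now at (-58,-62,112), about 0.94 rad. I'll press from directly above it.

```bash
python3 -m crank '[[0,0.03,0,0,0,0],[0,0.05,0.02,0,0,0],[0,0.052,0.05,0,0,0],[0,0.054,0.07,0,0,0],[0,0.06,0.09,0,0,0]]' -1
python3 -c "
from h import *
goal((-56,-66,105),(-56,-70,94))"
```

```text
time_s: 9.1
position: [0.6414, -0.0316, 0.1136]
eef_rot: [1.683, 2.652, 0.0]
wrist_force: [0.3, 0.2, 2.4]
finger_gap: 0.005
grasp_force: 1.0
t 9.1 fix [-56.2 -65.  113.6] f_fix [ 0.1 -0.4  2.4] gap 0.01
(-56, -66, 105) [0.001 0.003 0.021] [ 0.     0.    -0.003]
(-56, -70, 94) [0.001 0.013 0.049] [ 0.     0.    -0.003]
```

2.4 N: it's swinging down as expected.

```bash
python3 -m crank '[[0,0.003,0.012,0,0,0],[0,0.006,0.024,0,0,0],[0,0.01,0.036,0,0,0],[0,0.013,0.046,0,0,0],[0,0.015,0.054,0,0,0]]' -1
python3 -c "
from h import *
goal((-56,-72,92))"
```

```text
time_s: 9.72
position: [0.6466, -0.0291, 0.0923]
eef_rot: [1.683, 2.653, -0.0]
wrist_force: [-2.5, 0.8, 11.8]
finger_gap: 0.002
grasp_force: 6.0
t 9.72 fix [-56.2 -70.8  92.3] f_fix [ 1.8  2.  11.8] gap 0.0
(-56, -72, 92) [0.001 0.003 0.001] [-0.     0.    -0.003]
```

```bash
python3 -m crank '[[0,0,0.004,0,0,0],[0,0,0.008,0,0,0],[0,0,0.008,0,0,0],[0,0,0.008,0,0,0]]' -1
python3 -c "
from h import *
goal((-56,-72,92))"
python3 -m crank '[[0,0,-0.06,0,0,0],[0,0,-0.15,0,0,0],[0,0,-0.25,0,0,0],[-0.1,-0.15,-0.28,0,0,0],[-0.2,-0.3,-0.28,0,0,0]]' -1
```

```text
time_s: 10.22
position: [0.647, -0.0294, 0.0919]
eef_rot: [1.682, 2.651, 0.001]
wrist_force: [-5.5, -0.1, 16.5]
finger_gap: 0.002
grasp_force: 8.5
t 10.22 fix [-56.7 -71.   91.9] f_fix [ 2.3  5.  16.5] gap 0.0
(-56, -72, 92) [ 0.002  0.003 -0.   ] [ 0.001  0.001 -0.003]
time_s: 10.85
position: [0.5821, -0.1361, 0.2015]
eef_rot: [1.679, 2.653, -0.0]
wrist_force: [0.9, -0.4, -0.5]
finger_gap: 0.008
grasp_force: 0.0
```

Hard stop felt. I'll move clear and check.

```bash
python3 -m crank '[[-0.15,-0.15,0,0,0,0],[-0.3,-0.3,0,0,0,0],[-0.4,-0.45,0,0,0,0],[-0.4,-0.5,0,0,0,0],[-0.4,-0.5,0,0,0,0]]' -1
python3 - <<'E'
from h import *
from scipy.optimize import least_squares
for n in('scene','top'):
    c=r.get_calibration(n); p,d=r.capture(n)
    v,u=np.mgrid[0:420,0:560]; w=world(c,np.c_[u.ravel(),v.ravel()],d.ravel()); q=(w-O)@F*1000
    if n=='scene': cv2.imwrite('pics/s5.png',cv2.resize(p[150:350,150:400,::-1],(750,600)))
    m=(d.ravel()>0)&(p.reshape(-1,3).max(1)<60)&(q[:,0]>-80)&(q[:,0]<-35)&(q[:,1]<-50)&(q[:,1]>-95)&(q[:,2]>70)&(q[:,2]<142)
    P=q[m]; s=least_squares(lambda x:np.linalg.norm(P-x,axis=1)-15,P.mean(0)-[0,0,5],loss='soft_l1'); print(m.sum(),s.x,'theta',np.arctan2(-s.x[1],s.x[2]-66))
    h=(d.ravel()>0)&(abs(q[:,1])<20)&(q[:,2]>70)&(q[:,2]<95)&(q[:,0]>40)&(q[:,0]<160)
    k=h&(q[:,2]>80)&(q[:,0]<128); print('cover x',np.percentile(q[k,0],[2,98]))
E
```

```text
time_s: 11.48
position: [0.4669, -0.3685, 0.2002]
eef_rot: [-1.689, -2.647, 0.001]
wrist_force: [-0.3, 0.6, -0.5]
finger_gap: 0.004
grasp_force: 0.0
332 [-58.6594508  -77.07517431  78.56995929] theta 1.4091325728349375
cover x [ 77.84957129 115.89212366]
181 [-57.44427975 -77.58283842  77.95035672] theta 1.4179639818205918
cover x [ 79.87457756 117.35940769]
```

View pics/s5.png

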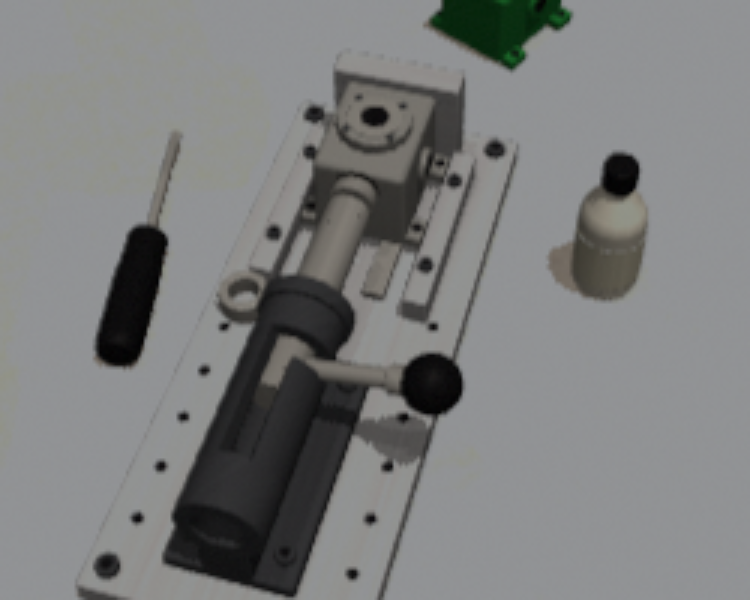

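The handle is home at about 1.41 rad, with the ball at crop (432,383). The housing is against the stop with the pad on it. The bottle, screwdriver and collar are undisturbed and the arm is clear, so I'll hand in.

```bash
python3 -c "
from plant import r
print(r.close_job())"
```

```text
the job is handed in; nothing more can be done
None
```

The housing is clamped against its stop: the handle was pushed to the slot end, swung over and left fully home at about 1.4 rad, with the bottle, screwdriver and collar undisturbed, and the job is handed in (no verdict was returned).

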